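# Hold a bearing in the slot of the demagnetiser

### The arm

A 6-joint arm with a two-finger parallel gripper is mounted at the origin on a cart in front of the work surface, level with it; the furniture and walls round the work are solid. World frame = base frame: x ahead of the robot, y to its left, z up, the work surface at z = 0. Lengths are in m, angles in rad, forces in N, time in s.
With the tool pointing down it reaches from about 0.35 to 0.85 m from the base axis. Payload 8.1 kg.
Tool frame: the origin (TCP) lies at the very end of the fingers, on their centre line; the grasp point (between the pads) lies r.hold_point_z behind it (r.hold_point_z is the distance from the TCP to the grasp point, in m); z points along the fingers, y is the line along which they close (so a half turn about z gives the same grasp; the last joint's range is limited). The gripper opens to 85 mm and grips with 20 to 120 N. Pads are 22 mm wide; open, the fingers measure 114 mm over their backs; the gripper's body (76 mm by 85 mm) begins 54 mm behind the grasp point. The pads swing forward as they close: fully open they stand 13 mm farther back than shut.
Start: joints at [-1.388, 0.13, 1.488, -0, 1.523, -0.085], TCP at [0.159, -0.579, 0.231] pointing down, gripper open.
Joint ranges: [-2.96, 2.96], [-0.89, 2.26], [0.02, 2.5], [-1.34, 4.48], [0, 2.73], [-2.66, 2.66]. Speed limits (rad/s): [2.39, 2.39, 2.79, 3.14, 3.14, 3.14].

### API

Orientations are given as a unit quaternion [x, y, z, w].
In Python, from bench import r gives the robot as it stands.
- The arm moves only by the tool play_rows, never from a script. Its argument "plan" is a list that holds one entry, the list of rows, each a list of 7 numbers: the gripper command: -1 is fully open, 1 is shut, values between are in proportion, then the shift along the tool's x, y, z in m, then the turn, a rotation vector about the tool's x, y, z in rad. In form: [[[fingers, dx, dy, dz, wx, wy, wz], ...]]. A call has 1 to 20 rows; each row shifts and turns the commanded pose from where the row before left it, along the tool's axes as they then stand; what a row does not reach is not made up. A row lasts 1/8 s, in which the tool goes at most 62.5 mm and 10.7 degrees, less where a joint would pass 70% of its speed; a pose out of reach is approached as far as the arm can. A call is refused whole if a number of a shift passes 0.0625 or a number of a turn 0.188, either way. A call with a gripper value outside its range is refused whole. The fingers move at their own pace and stop on an object; "grip_force" is the grip in N (left out, the last holds). Time passes only in rows, so rows that do not move let the fingers close. It gives the time, the measured TCP pose, the force, the opening and the grip force at its end, in the units of the state.
- r.get_obs(): the state, without advancing time (a new reading comes with each control period).
- r.grab_frame(name): name is "scene" or "top"; returns (picture, depth): 420x560x3 uint8, blue, green, red; 420x560 float32, m along the optical axis (not along the pixel's ray), 0 where there is no reading.
- r.calibration(name): a dict with "fx", "fy", "cx", "cy" (pixels), "R" (3x3) and "t" (3): a world point X has camera coordinates R X + t. Camera axes: x right, y down, z forward; pixel columns grow to the right and rows downward; lengths in m; the calibration is good to about 2 mm. A picture is of the moment at which its call begins. calibration takes no time and is no camera call.
- r.finish_job(): hands the job in; it is judged then, once.
The state is a dict: "time": time; "joint_pos": joint angles; "dq": joint speeds; "tau": joint torques, N m; "eef_pos": TCP position; "tool_rot": TCP orientation; "ft_force": force on the tool from outside, world axes, zero at the start; "moment": the same for the moment, N m; "finger_gap": finger opening in m; "grip_force": force on a finger pad.
Only numpy, scipy, OpenCV 4.12 (cv2) and the standard library are available. Lean on these libraries where they do the work, as an engineer would, in place of code of your own. Each camera call takes 0.05 s, during which the arm holds its last target. There are 200 camera calls.

### The job

First slide the shutter of the demagnetiser fully open, to its stop, by the small knob on its top. Then take the larger of the two bearings that stand upright on little wooden stands, pass it upright, edge first, down through the slot in the demagnetiser's top until about half of it is inside, and finish while holding it still there in the gripper: do not let go of it, and do not press it hard against the slot. Leave the smaller bearing in its stand and the other things on the bench where they are.

Things in the scene. Friction and masses are not known exactly. Their poses are not given: they have to be found in the camera images.
- demagnetiser: grey box fixed to the bench, 90 x 206 mm (its x, its y), 85 mm high, with an aluminium top plate 6 mm thick. Its origin lies on the bench under the centre of the slot; x runs across the slot, y along it, z up. The box reaches from y = -55.5 to y = +150.5 mm and from x = -45 to +45 mm. Turned up to about 0.5 rad about z.
- slot_mid (a point): centre of the slot in the demagnetiser's top plate, at the level of the plate's upper face (85 mm above the bench); axes as the box's. The slot is a straight opening 22 mm wide (x) and 68 mm long (y) with a 2 mm chamfer round its mouth; it leaves the 18 mm thick bearing 2 mm on either side. The plate is flat all round it. Inside, the floor lies 71 mm below the plate's upper face, so a bearing that is let go there falls too deep.
- shutter (a joint): slide of the dust shutter, a plate under the top plate which blocks the slot: 0 shut, 0.080 (m) fully open at its stop; it opens toward the box's +y, starts between 0 and 0.025, is held by about 2 N of friction and stays where it is left.
- shutter_knob (a point): centre of the shutter's knob, a black upright round knob 18 mm in diameter that moves along a guide slot in the top plate; it lies 52 mm + the joint value along the box's +y from the slot's centre. The point is 16 mm above the top plate; the knob's underside is 4 mm and its top 27 mm above the plate. It can be pinched from above or pushed from the side.
- bearing_large: the larger of the two upright ball bearings, a bright steel disc 60 mm in diameter and 18 mm thick, about 0.12 kg. Its origin is the centre of one flat face; its z axis is the bearing's axis (level at the start) and points through to the other face.
- bearing_large_mid (a point): the middle of the larger bearing (on its axis, half way through its thickness); 38 mm above the bench while in its stand. The stand reaches up to 22 mm above the bench, beside both flat faces; grip the bearing across its flat faces (18 mm) on its upper part, well above its middle, for the lower half goes into the slot, the fingers do not fit.
- stand_large: wooden stand of the larger bearing, fixed, 56 x 86 mm, 22 mm high, origin on the bench under its middle; the bearing stands in it with its axis along the stand's x. The two stands change places between runs.
- stand_small: the like stand (56 x 78 mm, 22 mm high) of the smaller bearing, fixed; origin on the bench under its middle.
- bearing_small: the smaller upright bearing, 52 mm in diameter and 16 mm thick, in its own stand; to be left alone. Origin at the centre of one flat face.
- bearing_flat: bystander: small bearing lying flat, 42 mm diameter, 13 mm high, origin under its middle
- gear: bystander: brass spur gear lying flat, 80 mm diameter, 27 mm high, origin under its middle
- tape: bystander: roll of tape lying flat, 68 mm diameter, 25 mm high, origin under its middle
- jar: bystander: jar of screws, 62 mm diameter, 82 mm high, origin under its middle
- caliper: bystander: caliper lying flat, 72 x 218 x 8 mm, origin under its middle
- block: bystander: wooden packing block, 50 x 110 x 30 mm, origin under its middle

How it is judged:
By the outcome, as a careful person would: the job done as asked, in the order asked, and still so for the second after the job is handed in, while the arm keeps its last pose, push and grip.
It also fails if it takes over 56 s, if anything falls off the work surface, if the arm or the gripper's body presses on something with over 40 N, if the wrist force passes 120 N, or if a joint passes its speed limit or range.

## Working session

There is one attempt and no reset: what is moved stays moved. The work goes in short steps, Python scripts to look and compute and a tool call to move; the robot and the scene stay as the last step left them, time stands still between calls to the robot, and variables do not carry over. Pictures are saved under pics/ and viewed, at most 10 in all, crops included, and the job is handed in when it is done.

Besides the shell and the picture viewer there is one more tool, called after ">>>" as name(argument=value, ...), one argument or row to a line, values as JSON. play_rows: Moves the arm, as the interface text tells. Its arguments: {"type":"object","properties":{"plan":{"type":"array","items":{"type":"array","items":{"type":"array","items":{"type":"number"}}}},"grip_force":{"type":"number"}},"required":["plan"]}

```bash
mkdir -p pics; ls; python3 - <<'E'
from bench import r
import cv2,numpy as np
for n in("top","scene"):
    p,d=r.grab_frame(n); cv2.imwrite(f"pics/{n}0.png",p); np.savez(f"{n}0.npz",p=p,d=d)
    c=r.calibration(n); print(n,c)
print(r.get_obs(),r.hold_point_z)
E
```

```text
pics
top {'fx': 534.3599333875812, 'fy': 534.3599333875812, 'cx': 277.65200027674973, 'cy': 206.713420095619, 'R': array([[-0.08558342, -0.99632175, -0.00429531],
       [-0.97416627,  0.08458301, -0.20939387],
       [ 0.20898698, -0.01373629, -0.97782194]]), 't': array([0.0905558 , 0.54547896, 1.28991427])}
scene {'fx': 378.95196586407656, 'fy': 378.95196586407656, 'cx': 282.74198675196624, 'cy': 208.38834087368392, 'R': array([[ 0.57861314, -0.81537982, -0.01904156],
       [-0.39496138, -0.25969477, -0.88122876],
       [ 0.71359116,  0.51741122, -0.47230635]]), 't': array([-0.25164819,  0.31086483,  0.6018348 ])}
{'time': 0.1, 'joint_pos': array([-1.38839101e+00,  1.31126878e-01,  1.48917991e+00, -6.20170247e-05,
        1.52297939e+00, -8.53846765e-02]), 'dq': array([ 1.97557172e-03, -2.61959881e-03, -3.31027195e-03,  1.06801639e-03,
        1.04937366e-03,  2.10117053e-05]), 'tau': array([ 7.61792762e-04, -5.70950782e+01, -5.01942372e+01, -2.98876021e-04,
        8.16009444e-03,  9.36507064e-06]), 'eef_pos': array([ 0.15867879, -0.57812314,  0.23031945]), 'tool_rot': array([ 9.91048892e-01,  1.33496725e-01, -7.19960789e-05, -8.44266593e-04]), 'ft_force': array([-0.8537755 ,  0.76747111, -0.01897068]), 'moment': array([ 0.01900662,  0.01513041, -0.05048485]), 'grip_force': 0.0, 'finger_gap': 0.08570580730740832} 0.0187
```

View pics/top0.png

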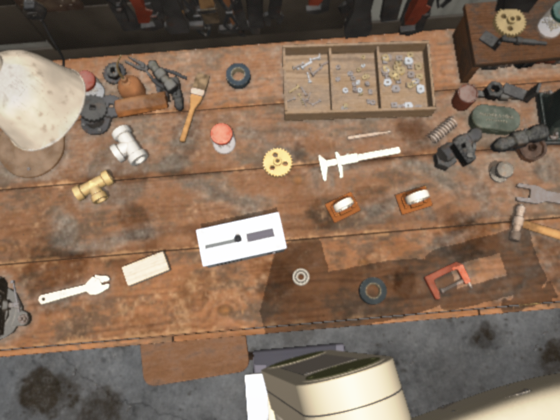

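View pics/scene0.png

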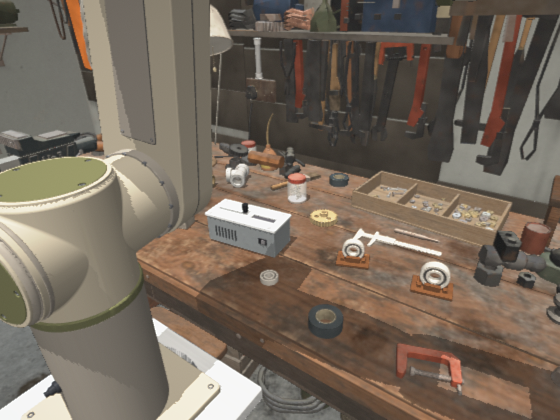

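The top view shows the demagnetiser at about (241,239), with the slot at (260,236) and the knob at (237,238). The two upright bearings are at (343,205) and (415,198), and the right one looks larger. I'll enlarge those areas.

```bash
cat > h.py <<'E'
import numpy as np,cv2
from bench import r
def ray(n,u,v,z):
    c=r.calibration(n);R=c["R"];t=c["t"]
    d=R.T@np.array([(u-c["cx"])/c["fx"],(v-c["cy"])/c["fy"],1]);o=-R.T@t
    return o+d*(z-o[2])/d[2]
def cloud(n,d):
    c=r.calibration(n);v,u=np.mgrid[:420,:560]
    P=np.stack([(u-c["cx"])/c["fx"]*d,(v-c["cy"])/c["fy"]*d,d],-1)
    return (P-c["t"])@c["R"]
def proj(n,X):
    c=r.calibration(n);p=c["R"]@np.array(X)+c["t"];return c["fx"]*p[0]/p[2]+c["cx"],c["fy"]*p[1]/p[2]+c["cy"]
E
python3 - <<'E'
import numpy as np,cv2
from h import *
f=np.load("top0.npz");p=f["p"]
a=cv2.resize(p[205:275,190:295],None,fx=7,fy=7,interpolation=cv2.INTER_CUBIC)
cv2.imwrite("pics/c1.png",a)
b=cv2.resize(p[180:225,320:440],None,fx=6.6,fy=6.6,interpolation=cv2.INTER_CUBIC)
cv2.imwrite("pics/c2.png",b)
P=cloud("top",f["d"])
m=(P[...,2]>.08)&(P[...,2]<.09);m[:205]=0;m[275:]=0;m[:,:190]=0;m[:,295:]=0
print(m.sum(),np.median(P[m][:,2]),cv2.minAreaRect(P[m][:,:2].astype(np.float32)))
for (u0,u1) in((322,364),(393,436)):
    q=P[180:225,u0:u1].reshape(-1,3)
    for lo,hi in((.016,.026),(.03,.09)):
        s=q[(q[:,2]>lo)&(q[:,2]<hi)];print(u0,lo,len(s),s.mean(0),s.max(0),cv2.minAreaRect(s[:,:2].astype(np.float32)))
E
```

```text
2592 0.08502762993058924 ((0.4747125506401062, 0.1407865583896637), (0.09117546677589417, 0.2063334733247757), 7.272451400756836)
322 0.016 106 [ 0.54171514 -0.12710149  0.0207976 ] [ 0.57093434 -0.09287253  0.02579253] ((0.5473514199256897, -0.1256006509065628), (0.03837306424975395, 0.05910128355026245), 23.01095962524414)
322 0.03 149 [ 0.54650121 -0.12194717  0.05281281] [ 0.56258395 -0.09855293  0.06439862] ((0.5484692454338074, -0.12383264303207397), (0.017099298536777496, 0.050689082592725754), 21.97182846069336)
393 0.016 115 [ 0.54468795 -0.31054943  0.0205985 ] [ 0.57432731 -0.28124172  0.02570042] ((0.5496807098388672, -0.3101613521575928), (0.04598262533545494, 0.059490617364645004), 25.266393661499023)
393 0.03 196 [ 0.54854023 -0.30965868  0.05833182] [ 0.56245005 -0.28410779  0.07224186] ((0.5503988862037659, -0.31390586495399475), (0.018206438049674034, 0.05860668420791626), 12.061039924621582)
```

View pics/c1.png

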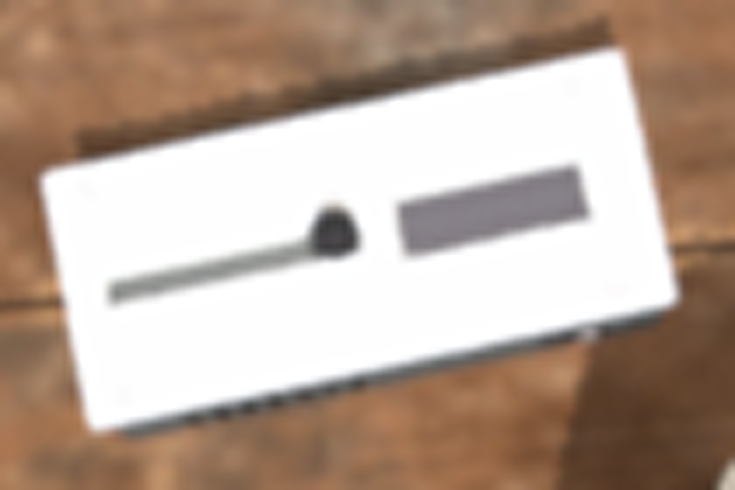

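View pics/c2.png

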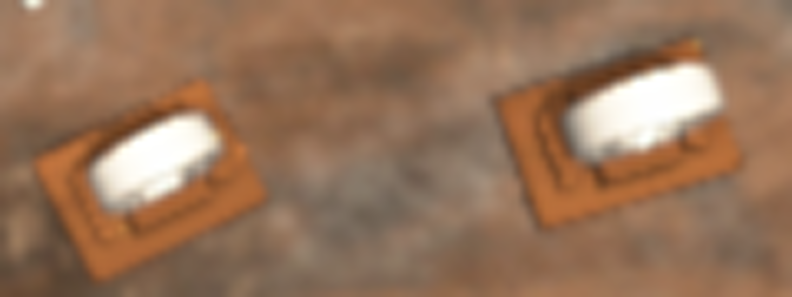

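Slot corners in crop 1 are (397,203), (577,165), (588,215) and (407,254); the knob top is at (334,228). In crop 2 the right bearing is visibly larger, with its stand's corners at (497,97), (697,40), (743,160) and (543,228).

```bash
python3 - <<'E'
from h import *
g1=lambda x,y:(190+(x+.5)/7-.5,205+(y+.5)/7-.5)
g2=lambda x,y:(320+(x+.5)/6.6-.5,180+(y+.5)/6.6-.5)
def quad(g,pts,z):
    q=np.array([ray("top",*g(*p),z)[:2] for p in pts]);c=q.mean(0)
    l=(q[0]+q[3]-q[1]-q[2])/2; s=(q[0]+q[1]-q[2]-q[3])/2
    print(c.round(4),"len",np.linalg.norm(l).round(4),np.degrees(np.arctan2(l[1],l[0])).round(2),"wid",np.linalg.norm(s).round(4),np.degrees(np.arctan2(s[1],s[0])).round(2));return c,l/np.linalg.norm(l)
c,l=quad(g1,[(397,203),(577,165),(588,215),(407,254)],.085)
b,lb=quad(g1,[(42,175),(622,48),(680,300),(92,432)],.085)
print("slot from box",b-lb*.0475)
k=ray("top",*g1(334,222),.112)[:2];print("knob",k,(k-c)@lb,(k-c)@np.array([lb[1],-lb[0]]))
quad(g2,[(497,97),(697,40),(743,160),(543,228)],.022)
f=np.load("top0.npz")
P=cloud("top",f["d"]);q=P[180:225,393:436].reshape(-1,3)
for z in(.045,.05,.055,.06,.065,.07):
    s=q[(q[:,2]>z)&(q[:,2]<z+.005)];s2=s[:,:2]
    if len(s)>4: print(z,len(s),cv2.minAreaRect(s2.astype(np.float32)))
f=np.load("scene0.npz") if 0 else None
S=np.load("scene0.npz");P=cloud("scene",S["d"])
q=P[250:300,410:460].reshape(-1,3)
s=q[(q[:,2]>.03)&(q[:,2]<.075)];print(len(s),s.min(0),s.max(0))
# faces: fit plane dir
x=s[:,:2];x=x[(abs(x-np.median(x,0))<.04).all(1)];print(cv2.fitLine(x.astype(np.float32),cv2.DIST_HUBER,0,.01,.01).ravel(),len(x), x.min(0),x.max(0),cv2.minAreaRect(x.astype(np.float32)))
E
```

```text
[0.4801 0.0928] len 0.0644 97.24 wid 0.0182 7.09
[0.4741 0.1396] len 0.208 97.71 wid 0.0918 7.75
slot from box [0.48050561 0.09257406]
knob [0.47598817 0.14640805] 0.05366836725785585 0.003079372758775238
[ 0.5477 -0.3103] len 0.0838 102.54 wid 0.0529 12.0
0.045 8 ((0.5424761176109314, -0.31451061367988586), (0.01110005658119917, 0.059721097350120544), 0.543542742729187)
0.05 28 ((0.549837052822113, -0.3145866394042969), (0.016394220292568207, 0.05671454593539238), 10.022980690002441)
0.055 27 ((0.5496892333030701, -0.31333816051483154), (0.016032680869102478, 0.05356862396001816), 12.760421752929688)
0.06 62 ((0.5504093766212463, -0.31341201066970825), (0.017689485102891922, 0.04200832173228264), 11.47834587097168)
0.065 40 ((0.5508487820625305, -0.31603872776031494), (0.017878130078315735, 0.028999781236052513), 13.631831169128418)
0.07 7 ((0.5494421124458313, -0.3164387345314026), (0.010156670585274696, 0.005109994672238827), 51.0439338684082)
413 [ 0.53569758 -0.34784573  0.03009822] [ 0.56542548 -0.2870473   0.0683901 ]
[ 0.18859784 -0.9820544   0.5442373  -0.31609356] 413 [ 0.53569758 -0.34784573] [ 0.56542548 -0.2870473 ] ((0.550463855266571, -0.3172016739845276), (0.020940378308296204, 0.05907479673624039), 13.496326446533203)
```

>>> play_rows(
  plan=[
    [[0,0,0,0,0,0,-0.179],[0,0,0,0,0,0,-0.179],[0,0,0,0,0,0,-0.179],[0,0,0,0,0,0,-0.179],[0,0,0,0,0,0,-0.179],[0,0,0,0,0,0,-0.179],[0,0,0,0,0,0,-0.179],[0,0,0,0,0,0,-0.179],[0,0.036,0.0414,0,0,0,0],[0,0.036,0.0414,0,0,0,0],[0,0.036,0.0414,0,0,0,0],[0,0.036,0.0414,0,0,0,0],[0,0.036,0.0414,0,0,0,0],[0,0.036,0.0414,0,0,0,0],[0,0.036,0.0414,0,0,0,0],[0,0.036,0.0414,0,0,0,0]],
  ],
)

```text
time: 2.1
eef_pos: [0.451, -0.2487, 0.231]
tool_rot: [0.66, 0.751, -0.0, -0.0]
ft_force: [0.5, -0.8, 0.2]
finger_gap: 0.0429
grip_force: 0.0
```

>>> play_rows(
  plan=[
    [[0,0.0433,0.0083,0,0,0,0],[0,0.0433,0.0083,0,0,0,0],[0,0.0433,0.0083,0,0,0,0],[0,0.0433,0.0083,0,0,0,0],[0,0.0433,0.0083,0,0,0,0],[0,0.0433,0.0083,0,0,0,0],[0,0.0433,0.0083,0,0,0,0],[0,0.0433,0.0083,0,0,0,0],[0,0.0433,0.0083,0,0,0,0],[0,0,0,0.04,0,0,0],[0,0,0,0.04,0,0,0],[0,0,0,0,0,0,0]],
  ],
)

```text
time: 3.6
eef_pos: [0.471, 0.1452, 0.1475]
tool_rot: [0.66, 0.751, -0.003, -0.002]
ft_force: [-0.2, -0.4, 0.5]
finger_gap: 0.0428
grip_force: 0.0
```

```bash
python3 - <<'E'
from h import *
o=r.get_obs();print(o["eef_pos"],o["tool_rot"],o["ft_force"])
p,d=r.grab_frame("scene");t=proj("scene",o["eef_pos"]);print(t,proj("scene",[.4745,.146,.112]))
u,v=int(t[0]),int(t[1])
cv2.imwrite("pics/c3.png",cv2.resize(p[v-50:v+60,u-70:u+80],None,fx=5,fy=5,interpolation=cv2.INTER_CUBIC));print(u-70,v-50)
E
```

```text
[0.47100234 0.14524495 0.14746433] [ 0.65991312  0.75133139 -0.00314764 -0.002433  ] [-0.17246246 -0.40733295  0.50626011]
(np.float64(242.43126782316662), np.float64(191.18398220792298)) (np.float64(244.0729693904067), np.float64(203.21116210792806))
172 141
```

View pics/c3.png

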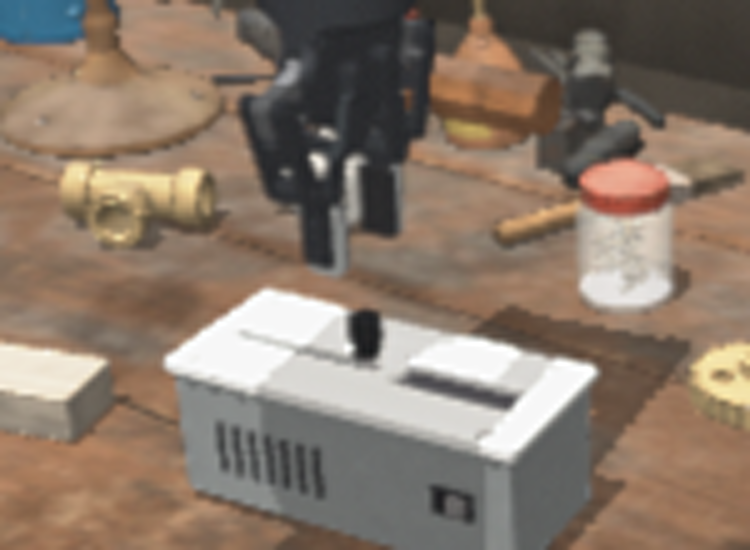

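The scene crop puts the knob's top at about pixel (245,203), which agrees with my estimate. I'll lower and pinch.

>>> play_rows(
  plan=[
    [[0,0,0.0035,0.02,0,0,0],[0,0,0,0.02,0,0,0],[0,0,0,0.0165,0,0,0],[0,0,0,0,0,0,0],[0.8,0,0,0,0,0,0],[0.8,0,0,0,0,0,0],[0.8,0,0,0,0,0,0],[0.8,0,0,0,0,0,0],[0.8,0,0,0,0,0,0]],
  ],
  grip_force=30,
)

```text
time: 4.78
eef_pos: [0.4751, 0.1459, 0.0958]
tool_rot: [0.66, 0.751, -0.002, -0.002]
ft_force: [-19.0, -3.5, 16.6]
finger_gap: 0.0166
grip_force: 29.4
```

>>> play_rows(
  plan=[
    [[0.8,0,-0.002,-0.003,0,0,0],[0.8,0,0,0,0,0,0],[0.8,0,0,0,0,0,0]],
  ],
)

```text
time: 5.15
eef_pos: [0.4746, 0.1457, 0.0963]
tool_rot: [0.66, 0.751, -0.001, -0.001]
ft_force: [4.3, 1.7, -22.0]
finger_gap: 0.0163
grip_force: 31.0
```

>>> play_rows(
  plan=[
    [[0.8,0,0.0003,0.0017,0,0,0],[0.8,0.01,0,0,0,0,0],[0.8,0.01,0,0,0,0,0],[0.8,0.01,0,0,0,0,0],[0.8,0.01,0,0,0,0,0],[0.8,0.01,0,0,0,0,0],[0.8,0.01,0,0,0,0,0],[0.8,0,0,0,0,0,0]],
  ],
)

```text
time: 6.15
eef_pos: [0.4669, 0.206, 0.0962]
tool_rot: [0.66, 0.751, -0.001, -0.001]
ft_force: [-5.5, 0.6, -7.8]
finger_gap: 0.0161
grip_force: 32.4
```

>>> play_rows(
  plan=[
    [[0.8,0.008,-0.0003,0,0,0,0],[0.8,0.006,0,0,0,0,0],[0.8,0.003,0,0,0,0,0],[0.8,0.003,0,0,0,0,0],[0.8,0,0,0,0,0,0]],
  ],
)

```text
time: 6.78
eef_pos: [0.4646, 0.2228, 0.0961]
tool_rot: [0.66, 0.751, -0.003, 0.001]
ft_force: [-4.8, -12.9, -4.3]
finger_gap: 0.016
grip_force: 32.6
```

>>> play_rows(
  plan=[
    [[0.8,0.001,0,0,0,0,0],[0.8,0.001,0,0,0,0,0],[0.8,0,0,0,0,0,0]],
  ],
)

```text
time: 7.15
eef_pos: [0.4646, 0.223, 0.096]
tool_rot: [0.66, 0.751, -0.004, 0.002]
ft_force: [-4.7, -22.4, -3.0]
finger_gap: 0.0164
grip_force: 32.7
```

>>> play_rows(
  plan=[
    [[0,-0.002,0,0,0,0,0],[0,0,0,0,0,0,0],[0,0,0,0,0,0,0],[0,0,0,-0.04,0,0,0],[0,0,0,-0.04,0,0,0],[0,0,0,-0.04,0,0,0],[0,-0.0494,0.0013,0,0,0,0],[0,-0.0494,0.0013,0,0,0,0],[0,-0.0494,0.0013,0,0,0,0],[0,-0.0494,0.0013,0,0,0,0],[0,-0.0494,0.0013,0,0,0,0],[0,-0.0494,0.0013,0,0,0,0],[0,-0.0494,0.0013,0,0,0,0],[0,-0.0494,0.0013,0,0,0,0],[0,-0.0494,0.0013,0,0,0,0],[0,-0.0494,0.0013,0,0,0,0],[0,-0.0494,0.0013,0,0,0,0],[0,0,0,0.04,0,0,-0.084],[0,0,0,0.04,0,0,0],[0,0,0,0,0,0,0]],
  ],
)

```text
time: 9.65
eef_pos: [0.5473, -0.3102, 0.1321]
tool_rot: [0.628, 0.778, -0.0, -0.004]
ft_force: [0.2, 0.1, -0.5]
finger_gap: 0.0426
grip_force: 0.0
```

```bash
python3 - <<'E'
from h import *
from scipy.spatial.transform import Rotation as Ro
o=r.get_obs();print(o["eef_pos"],Ro.from_quat(o["tool_rot"]).as_matrix().round(4),o["ft_force"])
p,d=r.grab_frame("scene");t=proj("scene",o["eef_pos"]);print(t,proj("scene",[.5495,-.3140,.068]))
u,v=int(t[0]),int(t[1])
A=cv2.resize(p[v-30:v+70,u-60:u+60],None,fx=5,fy=5,interpolation=cv2.INTER_CUBIC)
B=cv2.resize(r.grab_frame("top")[0][195:275,190:290],None,fx=2,fy=2,interpolation=cv2.INTER_CUBIC)
C=np.zeros((500,800,3),np.uint8);C[:,:600]=A;C[:160,600:]=B
cv2.imwrite("pics/c4.png",C);print(u-60,v-30)
E
```

```text
[ 0.54726189 -0.31017716  0.13212399] [[-0.2114  0.9774 -0.006 ]
 [ 0.9774  0.2114  0.0043]
 [ 0.0055 -0.005  -1.    ]] [ 0.16479314  0.07070514 -0.54284354]
(np.float64(438.07333144721804), np.float64(237.36509134524115)) (np.float64(434.93265579484535), np.float64(263.12097107998653))
378 207
```

View pics/c4.png

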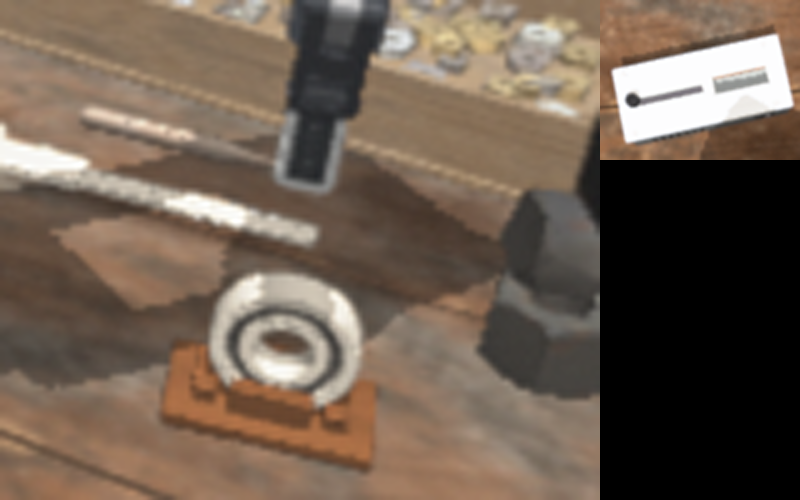

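The crop shows the shutter open, with the knob at the far end and the slot clear, and the larger bearing's top at about (436,263). Next I'll lower over it, pausing before the grip.

>>> play_rows(
  plan=[
    [[0,-0.0047,0.0017,0.025,0,0,0],[0,0,0,0.025,0,0,0],[0,0,0,0.02,0,0,0],[0,0,0,0.018,0,0,0],[0,0,0,0,0,0,0],[0.4,0,0,0,0,0,0],[0.4,0,0,0,0,0,0],[0.45,0,0,0,0,0,0],[0.8,0,0,0,0,0,0],[0.8,0,0,0,0,0,0],[0.8,0,0,0,0,0,0]],
  ],
  grip_force=40,
)

```text
time: 11.12
eef_pos: [0.5524, -0.3164, 0.0488]
tool_rot: [0.628, 0.778, 0.0, 0.001]
ft_force: [-0.7, 0.9, 5.8]
finger_gap: 0.0169
grip_force: 42.0
```

>>> play_rows(
  plan=[
    [[0.8,0,0,-0.01,0,0,0],[0.8,0,0,-0.02,0,0,0],[0.8,0,0,-0.03,0,0,0],[0.8,0,0,-0.03,0,0,0],[0.8,0,0,-0.03,0,0,0],[0.8,0.03,0.0018,0,0,0,0],[0.8,0.045,0.0018,0,0,0,0],[0.8,0.045,0.0018,0,0,0,0],[0.8,0.045,0.0018,0,0,0,0],[0.8,0.045,0.0018,0,0,0,0],[0.8,0.045,0.0018,0,0,0,0],[0.8,0.045,0.0018,0,0,0,0],[0.8,0.045,0.0018,0,0,0,0],[0.8,0.045,0.0018,0,0,0,0],[0.8,0.025,0,0,0,0,0.041],[0.8,0,0,0,0,0,0.041],[0.8,0,0,0,0,0,0],[0.8,0,0,0,0,0,0],[0.8,0,0,0,0,0,0]],
  ],
)

```text
time: 13.5
eef_pos: [0.4803, 0.0926, 0.1684]
tool_rot: [0.659, 0.752, 0.0, 0.0]
ft_force: [0.3, -0.1, -0.9]
finger_gap: 0.017
grip_force: 41.2
```

```bash
python3 - <<'E'
from h import *
from scipy.spatial.transform import Rotation as Ro
o=r.get_obs();e=o["eef_pos"];print(e,Ro.from_quat(o["tool_rot"]).as_matrix().round(4),o["ft_force"],o["moment"])
C=[]
for n in("scene","top"):
    p,d=r.grab_frame(n);t=proj(n,e);u,v=int(t[0]),int(t[1]);np.savez(n+"1.npz",p=p,d=d)
    a=p[v-35:v+65,u-40:u+40];C.append(cv2.resize(a,None,fx=5,fy=5,interpolation=cv2.INTER_CUBIC));print(n,u-40,v-35,t)
    for X in ([.4803,.0927,.085],[e[0],e[1],e[2]-.041]): print(proj(n,X))
cv2.imwrite("pics/c5.png",np.hstack(C))
E
```

```text
[0.48028338 0.09257603 0.16835525] [[-1.304e-01  9.915e-01  2.000e-04]
 [ 9.915e-01  1.304e-01  0.000e+00]
 [-0.000e+00  2.000e-04 -1.000e+00]] [ 0.25600536 -0.10028641 -0.90873691] [ 0.08582209  0.00901086 -0.01198557]
scene 220 152 (np.float64(260.9746967064574), np.float64(187.1236065727301))
(np.float64(262.4713834023776), np.float64(217.21634027947678))
(np.float64(261.7441438953406), np.float64(202.2510439512101))
top 218 193 (np.float64(258.6642651283136), np.float64(228.61376606245986))
(np.float64(259.94477219753355), np.float64(234.3865187998469))
(np.float64(259.34069599137365), np.float64(231.54741876786395))
```

View pics/c5.png

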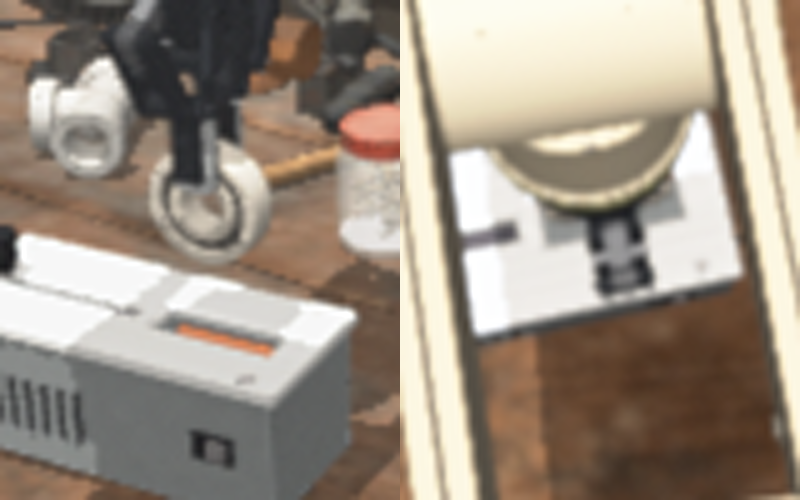

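The left crop shows the bearing hanging upright above the open slot, with its outline centred near scene pixel (262,193). I'll measure both from the depth image, in the box frame.

```bash
python3 - <<'E'
from h import *
th=np.radians(7.5);X=np.array([np.cos(th),np.sin(th),0]);Y=np.array([-np.sin(th),np.cos(th),0])
f=np.load("scene1.npz");P=cloud("scene",f["d"])-[.4803,.0927,0]
q=np.stack([P@X,P@Y,P[...,2]],-1)
print("frame: box, origin slot estimate")
m=(abs(q[...,0])<.03)&(abs(q[...,1])<.045)&(q[...,2]>.118)&(q[...,2]<.157)
s=q[m];print(len(s),s.min(0),s.max(0))
# front face: fit plane x = a + b y + c z
n=s[(s[:,0]<np.percentile(s[:,0],60))]
A=np.c_[np.ones(len(n)),n[:,1],n[:,2]-.14];print("face",np.linalg.lstsq(A,n[:,0],rcond=None)[0])
for z in (.122,.128,.134,.14,.146,.152):
    k=s[abs(s[:,2]-z)<.003];print(z,len(k),k[:,1].min().round(4),k[:,1].max().round(4),k[:,0].min().round(4),k[:,0].max().round(4))
# plate & slot: pixels below plate within slot area
for y in (-.045,-.04,-.035,-.03,-.02,-.01,0,.01,.02,.03,.035,.04):
    print(y,[ "%.3f"%f["d"][0,0] if 0 else "%.3f"%cloud_z for cloud_z in [np.nan_to_num(q[int(round(v)),int(round(u)),2]) for u,v in [proj("scene",np.array([.4803,.0927,.085])+X*x+Y*y) for x in (-.016,-.012,-.008,-.004,0,.004,.008,.012,.016)]]])
pl=q[(abs(q[...,2]-.085)<.004)&(abs(q[...,1]-.05)<.12)&(abs(q[...,0])<.06)]
print("plate",pl.min(0),pl.max(0),cv2.minAreaRect(pl[:,:2].astype(np.float32)))
E
```

```text
frame: box, origin slot estimate
210 [-0.01251333 -0.0312346   0.12687354] [0.00909186 0.02792403 0.15697265]
face [-0.00914736  0.00905965  0.02128802]Traceback (most recent call last):
  File "<stdin>", line 12, in <module>
    return umr_minimum(a, axis, None, out, keepdims, initial, where)
ValueError: zero-size array to reduction operation minimum which has no identity
```

```bash
python3 - <<'E'
from h import *
th=np.radians(7.5);X=np.array([np.cos(th),np.sin(th),0]);Y=np.array([-np.sin(th),np.cos(th),0])
f=np.load("scene1.npz");P=cloud("scene",f["d"])-[.4803,.0927,0]
q=np.stack([P@X,P@Y,P[...,2]],-1)
pl=q[(abs(q[...,2]-.085)<.004)&(abs(q[...,1]-.05)<.12)&(abs(q[...,0])<.06)]
print("plate (expect centre 0,.0475)",pl.min(0),pl.max(0),np.median(pl[:,2]),cv2.minAreaRect(pl[:,:2].astype(np.float32)))
g=f["p"][195:250,225:310];cv2.imwrite("pics/c6.png",cv2.resize(g,None,fx=9,fy=9,interpolation=cv2.INTER_CUBIC))
for a in((-.011,-.034),(-.011,.034),(.011,.034),(.011,-.034)):
    u,v=proj("scene",np.array([.4803,.0927,.085])+X*a[0]+Y*a[1]);print(a,((u-225+.5)*9-.5,(v-195+.5)*9-.5))
E
```

```text
plate (expect centre 0,.0475) [-0.04700048 -0.05773308  0.08103453] [0.04751779 0.14938346 0.08736499] 0.0838053398435835 ((0.00025435537099838257, 0.045829061418771744), (0.09416395425796509, 0.20716820657253265), 0.1111149936914444)
(-0.011, -0.034) (np.float64(428.1745942985797), np.float64(248.7541498395569))
(-0.011, 0.034) (np.float64(217.06466734189843), np.float64(195.20848653211803))
(0.011, 0.034) (np.float64(258.37524124672996), np.float64(161.2351480299286))
(0.011, -0.034) (np.float64(466.92861430569894), np.float64(212.79178547927495))
```

View pics/c6.png

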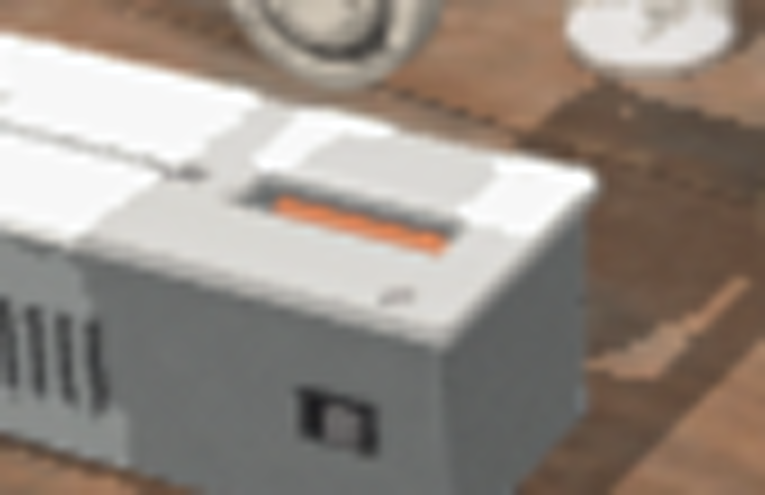

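The scene camera puts the slot centre and the bearing centre within about 0.5 mm of each other, and the yaw agrees at 7.6°. I'll descend in stages.

>>> play_rows(
  plan=[
    [[0.8,0,0,0.015,0,0,0],[0.8,0,0,0.015,0,0,0],[0.8,0,0,0.01,0,0,0],[0.8,0,0,0.004,0,0,0],[0.8,0,0,0.004,0,0,0],[0.8,0,0,0,0,0,0],[0.8,0,0,0,0,0,0]],
  ],
)

```text
time: 14.48
eef_pos: [0.4804, 0.093, 0.1204]
tool_rot: [0.659, 0.752, 0.0, 0.0]
ft_force: [0.5, -0.3, -0.1]
finger_gap: 0.017
grip_force: 41.1
```

>>> play_rows(
  plan=[
    [[0.8,0,0,0.004,0,0,0],[0.8,0,0,0.004,0,0,0],[0.8,0,0,0.004,0,0,0],[0.8,0,0,0,0,0,0]],
  ],
)

```text
time: 14.98
eef_pos: [0.4798, 0.0929, 0.1075]
tool_rot: [0.659, 0.752, -0.0, -0.0]
ft_force: [0.1, -0.4, -1.7]
finger_gap: 0.0174
grip_force: 41.1
```

>>> play_rows(
  plan=[
    [[0.8,0,0,0.004,0,0,0],[0.8,0,0,0.004,0,0,0],[0.8,0,0,0.003,0,0,0],[0.8,0,0,0,0,0,0],[0.8,0,0,0,0,0,0],[0.8,0,0,0,0,0,0]],
  ],
)

```text
time: 15.72
eef_pos: [0.4803, 0.093, 0.0973]
tool_rot: [0.659, 0.752, 0.0, 0.0]
ft_force: [-0.1, -0.6, -0.8]
finger_gap: 0.0169
grip_force: 41.1
```

```bash
python3 - <<'E'
from h import *
o=r.get_obs();print(o["eef_pos"],o["ft_force"],o["moment"],o["finger_gap"])
p,d=r.grab_frame("scene")
cv2.imwrite("pics/c7.png",cv2.resize(p[155:260,190:330],None,fx=5.5,fy=5.5,interpolation=cv2.INTER_CUBIC))
E
```

```text
[0.48030916 0.09298495 0.09728378] [-0.06844705 -0.57702842 -0.80710829] [-0.00485695 -0.06569318  0.01161045] 0.016882959365320464
```

View pics/c7.png

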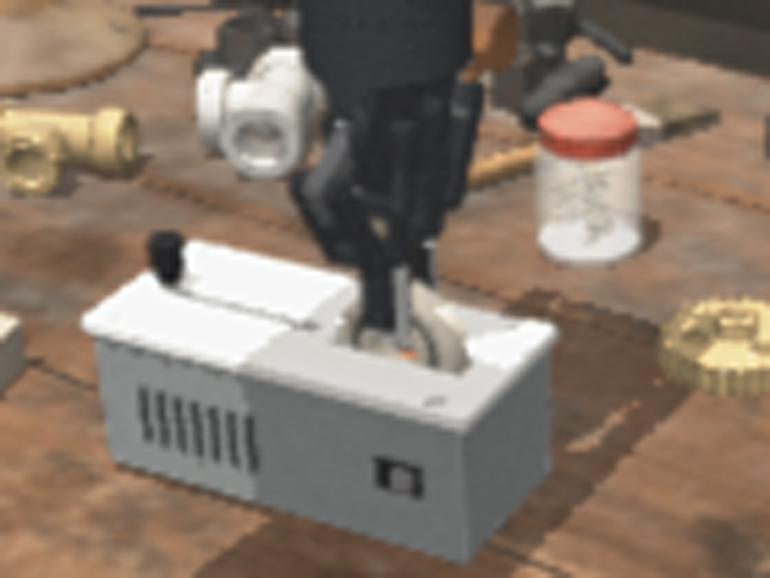

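The picture shows the bearing upright and half inside the slot near crop (405,340), with the knob at its open stop near (165,258). The contact force is under 1 N, so I'll hand the job in.

```bash
python3 -c "
from bench import r
print(r.finish_job())"
```

```text
the job is handed in; nothing more can be done
None
```

The shutter is fully open at its stop, and the larger bearing is held upright and still, about half inside the slot with under 1 N of contact force; the job was handed in at about 16 s.

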